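Strip the nested key box down to the bike key and snap its lid shut

TASK

Somebody is borrowing the bike, so leave only the green bike lock key in the clear key box: first lift the white tray off the top of the nest and stand it in the middle of the round grey felt mat, then lift out the wooden tray underneath and stand it in the middle of the round cork mat. Set both trays down flat without dropping them, leave the key lying in the box, and finally swing the lid over and press its front edge down until the catch snaps and holds it fully shut. Do not disturb the owl or the candle jar.

Things in the scene. Friction and masses are not known exactly. Their poses are not given: they have to be found in the camera images.
- white_tray_center (a point): White tray, 124 (its x) x 164 (its y) x 34 mm, 130 g, top of the nest. Point: its centre, 17 mm above its underside; z up. Walls 22 mm high, 4 mm thick; floor 4 mm. Grip: a ridge 28 mm wide (its y) through the centre along its whole x, hollow below, flat top 34 mm above the underside. Starts standing on the wooden tray's rim, underside 46 mm above the table, ridge over the wooden fin.
- wood_tray_center (a point): Wooden tray, 124 (its x) x 164 (its y) x 50 mm, 220 g, lower part of the nest. Point: its centre, 25 mm above its underside; z up. Walls 26 mm high, 4 mm thick; floor 4 mm. Grip: a solid upright fin through the centre, 96 mm along its x, 12 mm thick, top 50 mm above the underside, free only once the white tray is off. Starts in the box on corner blocks, underside 20 mm above the table.
- key_box: Clear acrylic box with steel-coloured rim, fixed, open at the top. Outside 146 (its x) x 186 (its y) x 85 mm high; walls 4 mm, floor 5 mm. Origin: centre of its underside. Its front (-x) faces roughly to the robot; the lid is hinged on the rear (+x) rim. The trays' axes start parallel to the box's, with 7 mm of play to each wall.
- lid (a joint): Angle of the clear flip-top lid: 0 fully shut, pi/2 upright, starts at 1.8 to 2.1 (leaning back, away from the robot). 5 mm plate, 160 mm from hinge to free edge, 186 mm wide, steel-coloured strip along the free edge. A stiff hinge holds it at any angle; about 3 N at the free edge moves it. At about 0.065 rad it meets the catch (see lid_press).
- lid_hinge (a point): Point on the lid's hinge line, middle of the rear rim, 86 mm above the table, 73 mm from the box's centre along the box's x.
- lid_press (a point): Where to press: on the lid's outer (top) face, mid-width, 145 mm from the hinge line, 15 mm from the free edge; 91 mm above the table when shut. At 0.065 rad a lug under the free edge meets a sprung catch; about 7 N downward here snaps it past, and it stays at 0 to 0.01 rad. Not pressed, it stands ajar.
- felt_mat: Round grey felt mat, 230 mm across, 3 mm thick, fixed. Origin: centre of its underside. May lie left or right of the box.
- cork_mat: Round light brown cork mat, 230 mm across, 3 mm thick, fixed. Origin: centre of its underside. May lie left or right of the box.
- bike_key: Green plastic bike lock key, 73 x 30 x 6 mm, lying on the box's floor under the wooden tray; stays there. Origin: near its middle, on its underside.
- owl: Cream ceramic owl figurine, 72 mm across, 124 mm high; leave alone. Origin: centre of its underside.
- candle_jar: Candle in a glass jar with a wooden cap, 76 mm across, 85 mm high; leave alone. Origin: centre of its underside.
Not all that is in view belongs to the job. Of the things shaped like the part that bears white_tray_center, the white one is meant.

How it is judged (in metres and radians):
On the way, in this order (a step that is already met when the one before it is completed fails the run):
1. the white tray stands on the grey felt mat, released, while the wooden tray is still in the box (horizontal distance between white_tray_center and felt_mat below 0.035 m and height (world z) of white_tray_center below 0.027 m and angle between white_tray_center's own z axis and vertical below 0.08 rad and contact force between white_tray and the fingers below 0.1 N and linear speed of white_tray below 0.03 m/s and horizontal distance between wood_tray_center and key_box below 0.05 m and height (world z) of wood_tray_center below 0.06 m), for 0.2 s.
2. the wooden tray stands on the cork mat, released (horizontal distance between wood_tray_center and cork_mat below 0.035 m and height (world z) of wood_tray_center below 0.035 m and angle between wood_tray_center's own z axis and vertical below 0.08 rad and contact force between wood_tray and the fingers below 0.1 N and linear speed of wood_tray below 0.03 m/s), for 0.2 s.
At the end, for the whole second after the job is handed in: Both trays stand flat (within 0.08 rad) on their mats, white on felt and wooden on cork, centres within 35 mm of the mats' centres, released and at rest; the bike key lies on the box's floor, within 50 mm of the box's centre; the lid is held shut by its catch, below 0.03 rad (all of step 2 and horizontal distance between white_tray_center and felt_mat below 0.035 m and height (world z) of white_tray_center below 0.027 m and angle between white_tray_center's own z axis and vertical below 0.08 rad and contact force between white_tray and the fingers below 0.1 N and linear speed of white_tray below 0.03 m/s and horizontal distance between bike_key and key_box below 0.05 m and height (world z) of bike_key below 0.02 m and value of joint lid below 0.03 rad); the robot touches nothing.
It fails at once if the owl or the candle jar is moved by more than 30 mm (distance of any of owl, candle_jar from where it was at the start of the episode above 0.03 m).
It fails at once if the white tray is dropped or thrown (over 0.7 m/s while not held) (linear speed of white_tray above 0.7 m/s and contact force between white_tray and the fingers below 0.1 N).
It fails at once if the wooden tray is dropped or thrown (over 0.7 m/s while not held) (linear speed of wood_tray above 0.7 m/s and contact force between wood_tray and the fingers below 0.1 N).
It also fails if it takes over 72 s, if anything falls off the work surface, if the arm or the gripper's body presses on something with over 40 N, if the wrist force passes 120 N, or if a joint passes its speed limit or range.

ROBOT

A 7-joint arm with a two-finger parallel gripper is mounted at the origin on the work surface. World frame = base frame: x ahead of the robot, y to its left, z up, the work surface at z = 0. Lengths are in m, angles in degrees, forces in N, time in s.
With the tool pointing down it reaches from about 0.425 to 0.875 m from the base axis. Payload 4.7 kg.
Tool frame: the origin (TCP) lies at the very end of the fingers, on their centre line; the grasp point (between the pads) lies env.grip_point_offset behind it (env.grip_point_offset is the distance from the TCP to the grasp point, in m); z points along the fingers, y is the direction in which the jaws open and shut (so a half turn about z gives the same grasp; the last joint's range is limited). The gripper opens to 87 mm and grips with 3 to 60 N. Pads are 19 mm wide; open, the fingers measure 117 mm over their backs; the gripper's body (75 mm by 190 mm) begins 51 mm behind the grasp point.
Start: joints at [76.897, 18.392, -4.016, 83.108, 1.295, 78.541, -3.26], TCP at [0.156, -0.631, 0.223] pointing down, gripper open.
Joint ranges: [-163.93, 163.93], [-17.29, 119.83], [-79.2, 71.16], [3.27, 140.29], [-89.18, 269.18], [5.43, 117.66], [-154.24, 154.24]. Speed limits (degrees/s): [147.25, 147.25, 180, 180, 180, 180, 180].

INTERFACE

Orientations are given as [roll, pitch, yaw] about the fixed x, y, z axes, in that order (R = Rz(yaw) Ry(pitch) Rx(roll)).
In Python, from cell import env gives the robot as it stands.
- The arm moves only by the tool send_rows, never from a script. Its argument "plan" is a list of rows, each a list of 7 numbers: the finger opening in mm, from 0 to 87, then the shift along the tool's x, y, z in mm, then the turn, a rotation vector about the tool's x, y, z in rad. A call has 1 to 12 rows; each row shifts and turns the commanded pose from where the row before left it, along the tool's axes as they then stand; what a row does not reach is not made up. A row lasts 1/10 s, in which the tool goes at most 50 mm and 8.59 degrees, less where a joint would pass 70% of its speed; a pose out of reach is approached as far as the arm can. A call is refused whole if a number of a shift passes 50 or a number of a turn 0.15, either way. A call with a gripper value outside its range is refused whole. The fingers move at their own pace and stop on an object; "grip_force" is the grip in N (left out, the last holds). Time passes only in rows, so rows that do not move let the fingers close. It gives the time, the measured TCP pose, the force and the opening at its end, in the units of the state.
- env.get_obs(): the state, without advancing time (a new reading comes with each control period).
- env.read_camera(name): name is "scene" or "top"; returns the picture (384x512x3 uint8, red, green, blue); there is no depth.
- env.get_calibration(name): a dict with "fx", "fy", "cx", "cy" (pixels), "k1" (the pictures are not rectified: a ray, as slopes to the right and down, at radius r is drawn at 1 + k1 r^2 times it, then the intrinsics apply), "extrinsics" (4x4, takes a point from camera to world coordinates). Camera axes: x right, y down, z forward; pixel columns grow to the right and rows downward; lengths in m; the calibration is good to about 2 mm. A picture is of the moment at which its call begins. get_calibration takes no time and is no camera call.
- env.sign_off(): hands the job in, once; it reports no verdict.
Trained networks look in the newest picture that a camera, given by its name, has taken for a name from the list of things; names that differ only in an ending like _2 or _b are one class to them, and where a whole thing is asked for, a point or a joint stands for the part that bears it (a point fixed in the world has none). Each returns a list of dicts, best first, with "confidence" (0 to 1); they miss things now and then, are a little off and sometimes report something else, mostly with a low value. They report only what shows in the picture. A call takes as long as a camera call. They do not tell look-alikes from the thing itself.
- env.regions_of(camera, query): "region" (384x512 bool, what is visible of it) and "rect" ([left, top, right, bottom] in pixels, round what is visible of it).
The state is a dict: "time_s": time; "qpos": joint angles; "joint_velocities": joint speeds; "effort": joint torques, N m; "tool_pos": TCP position; "tool_rot": TCP orientation; "force": force on the tool from outside, world axes, zero at the start; "wrist_torque": the same for the moment, N m; "grip_width": finger opening in m.
Only numpy, scipy, OpenCV 4.12 (cv2) and the standard library are available. Lean on these libraries where they do the work, as an engineer would, in place of code of your own. Each camera call takes 0.05 s, during which the arm holds its last target. There are 200 camera calls.

## Working session

There is one attempt and no reset: what is moved stays moved. The work goes in short steps, Python scripts to look and compute and a tool call to move; the robot and the scene stay as the last step left them, time stands still between calls to the robot, and variables do not carry over. Pictures are saved under pics/ and viewed, about 8 in all and at most 12, crops included, and the job is handed in when it is done.

Besides the shell and the picture viewer there is one more tool, called after ">>>" as a command line: name --pt "numbers of a row" for each row, then --argument value for the rest. send_rows: Moves the arm, as the interface text tells. Its arguments: {"type":"object","properties":{"plan":{"type":"array"},"grip_force":{"type":"number"}},"required":["plan"]}

```bash
mkdir -p pics; ls; cat > h.py <<'E'
import numpy as np, cv2
from cell import env
def cal(n):
    c=env.get_calibration(n); return c,np.array(c["extrinsics"])
def ray(n,u,v):
    c,E=cal(n); x=(u-c["cx"])/c["fx"]; y=(v-c["cy"])/c["fy"]
    a,b=x,y
    for _ in range(30):
        s=1+c["k1"]*(a*a+b*b); a,b=x/s,y/s
    return E[:3,3],E[:3,:3]@np.array([a,b,1.])
def at_z(n,u,v,z):
    o,d=ray(n,u,v); return o+d*(z-o[2])/d[2]
def proj(n,P):
    c,E=cal(n); p=(np.atleast_2d(P)-E[:3,3])@E[:3,:3]; a=p[:,:2]/p[:,2:]
    a=a*(1+c["k1"]*(a**2).sum(1,keepdims=True)); return a*[c["fx"],c["fy"]]+[c["cx"],c["cy"]]
def pic(n,f=None):
    im=env.read_camera(n)
    if f: cv2.imwrite(f,im[:,:,::-1])
    return im
E
python3 - <<'E'
from h import *
a=pic("scene");b=pic("top")
cv2.imwrite("pics/a.png",a[:,:,::-1]);cv2.imwrite("pics/b.png",b[:,:,::-1])
o=env.get_obs();print(o["tool_pos"],o["tool_rot"],o["force"],env.grip_point_offset)
for n in("scene","top"):
    c,E=cal(n);print(n,c["fx"],c["k1"],E.round(3).tolist())
for n in("scene","top"):
  for q in("white_tray_center","wood_tray_center","key_box","lid","felt_mat","cork_mat","owl","candle_jar","bike_key"):
    for r in env.regions_of(n,q)[:3]:
        m=np.argwhere(r["region"]).mean(0)[::-1] if r["region"].any() else 0
        print(n,q,round(r["confidence"],2),r["rect"],np.round(m))
E
```

```text
pics
[ 0.15609925 -0.63048155  0.22157745] [-1.79903709e+02  3.16589564e-03  1.39090982e+01] [ 0.17471357 -0.30189806  0.52748816] 0.0187
scene 443.9009512007835 -0.06383757328406983 [[-0.356, 0.804, -0.476, 1.036], [0.934, 0.3, -0.192, 0.242], [-0.012, -0.513, -0.858, 1.082], [0.0, 0.0, 0.0, 1.0]]
top 416.73624225999504 -0.14471435865477855 [[0.026, -0.98, 0.196, 0.237], [-0.999, -0.03, -0.015, 0.021], [0.02, -0.196, -0.98, 1.304], [0.0, 0.0, 0.0, 1.0]]
scene white_tray_center 0.93 [154.2, 68.9, 212.5, 130.0] [183. 101.]
scene white_tray_center 0.85 [363.0, 129.8, 434.0, 191.8] [396. 160.]
scene white_tray_center 0.7 [147.1, 268.3, 212.8, 346.7] [179. 308.]
scene wood_tray_center 0.3 [173.1, 187.4, 258.1, 249.9] [219. 226.]
scene key_box 0.74 [173.1, 186.7, 259.9, 251.1] [218. 227.]
scene lid 0.98 [175.2, 212.3, 257.9, 240.1] [217. 229.]
scene felt_mat 0.93 [97.8, 160.4, 179.1, 230.6] [139. 195.]
scene cork_mat 0.94 [317.9, 215.2, 406.1, 290.4] [358. 253.]
scene owl 0.87 [287.1, 309.7, 317.2, 348.3] [302. 330.]
scene owl 0.55 [172.7, 212.2, 261.5, 236.8] [217. 229.]
scene candle_jar 0.84 [98.1, 242.4, 137.1, 277.6] [117. 261.]
top white_tray_center 0.86 [244.6, 145.1, 305.1, 195.6] [275. 171.]
top white_tray_center 0.7 [250.0, 75.0, 311.1, 120.5] [279.  97.]
top white_tray_center 0.59 [112.2, 257.7, 172.1, 321.5] [144. 291.]
top key_box 0.84 [232.1, 108.1, 313.3, 205.8] [269. 143.]
top lid 0.89 [232.8, 107.8, 300.4, 155.6] [266. 130.]
top felt_mat 0.7 [320.9, 147.6, 389.4, 215.7] [356. 181.]
top felt_mat 0.38 [124.8, 153.4, 199.1, 222.7] [162. 189.]
top cork_mat 0.97 [126.4, 151.1, 198.6, 225.8] [162. 189.]
top cork_mat 0.63 [231.4, 108.3, 315.1, 208.0] [270. 144.]
top owl 0.77 [179.4, 92.1, 198.8, 122.5] [189. 107.]
top candle_jar 0.63 [231.0, 108.4, 311.2, 206.2] [270. 143.]
```

View pics/a.png

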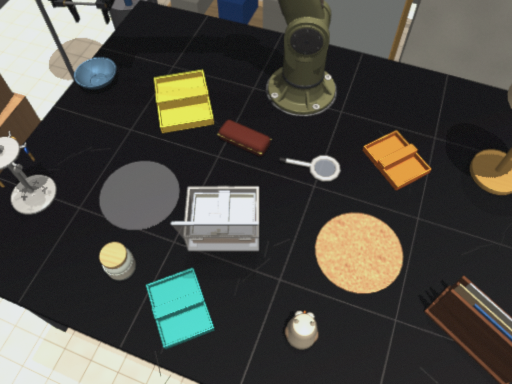

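View pics/b.png

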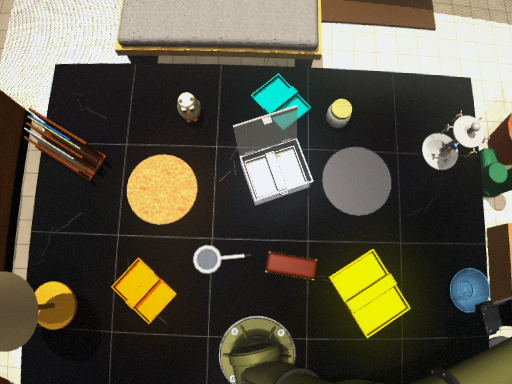

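Scene view: the white tray sits in the clear box, at (222,212) in scene and (276,172) in top. Look-alikes in scene are yellow (183,101), orange (396,160) and teal (179,308). I choose the white one in the box. Felt is at top (357,181), cork at (162,189), owl at (189,107), jar at (339,113).

```bash
python3 - <<'E'
from h import *
b=cv2.imread("pics/b.png");a=cv2.imread("pics/a.png")
A=cv2.resize(b[95:215,220:330],None,fx=5,fy=5,interpolation=cv2.INTER_CUBIC)[:600]
cv2.imwrite("pics/c.png",A)
cv2.imwrite("pics/d.png",cv2.resize(a[175:260,165:270],None,fx=7,fy=7,interpolation=cv2.INTER_CUBIC))
# mats by networks, z=0.003
for n,q in(("top","felt_mat"),("top","cork_mat"),("scene","felt_mat"),("scene","cork_mat")):
    r=env.regions_of(n,q)[0]["region"].astype(np.uint8)
    cs=max(cv2.findContours(r,0,1)[0],key=cv2.contourArea)[:,0]
    P=np.array([at_z(n,u+.0,v+.0,.003)[:2] for u,v in cs])
    (x,y),R=cv2.minEnclosingCircle(P.astype(np.float32)); print(n,q,P.mean(0),x,y,R)
for n in("top","scene"):
  for q in("owl","candle_jar"):
    for r in env.regions_of(n,q)[:1]:
      l,t,rr,bb=r["rect"]; print(n,q,at_z(n,(l+rr)/2,(t+bb)/2,.05))
E
```

```text
top felt_mat [ 0.54896539 -0.31094039] 0.5510028004646301 -0.3108969032764435 0.11694961041212082
top cork_mat [0.50287399 0.31844507] 0.5046180486679077 0.31839519739151 0.11773230135440826
scene felt_mat [ 0.55245366 -0.30707568] 0.5499423146247864 -0.3080388307571411 0.11627290397882462
scene cork_mat [0.50619094 0.32031163] 0.5030049681663513 0.3198474943637848 0.11565084755420685
top owl [0.76387532 0.23906572 0.05      ]
top candle_jar [ 0.60390744 -0.02864722  0.05      ]
scene owl [0.76240695 0.24354898 0.05      ]
scene candle_jar [ 0.76353425 -0.24199069  0.05      ]
```

View pics/c.png

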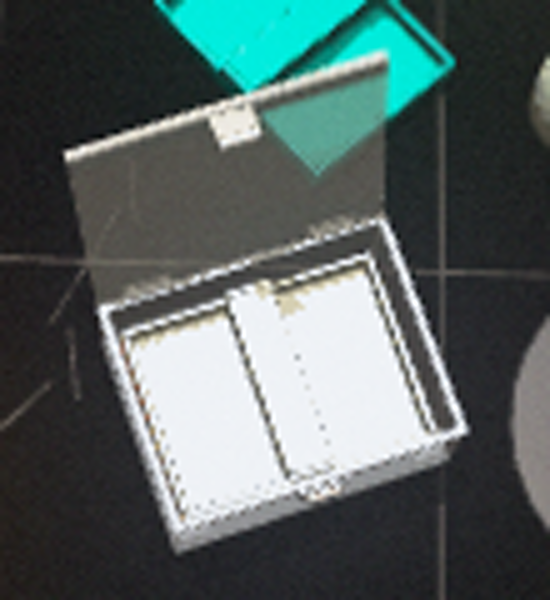

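View pics/d.png

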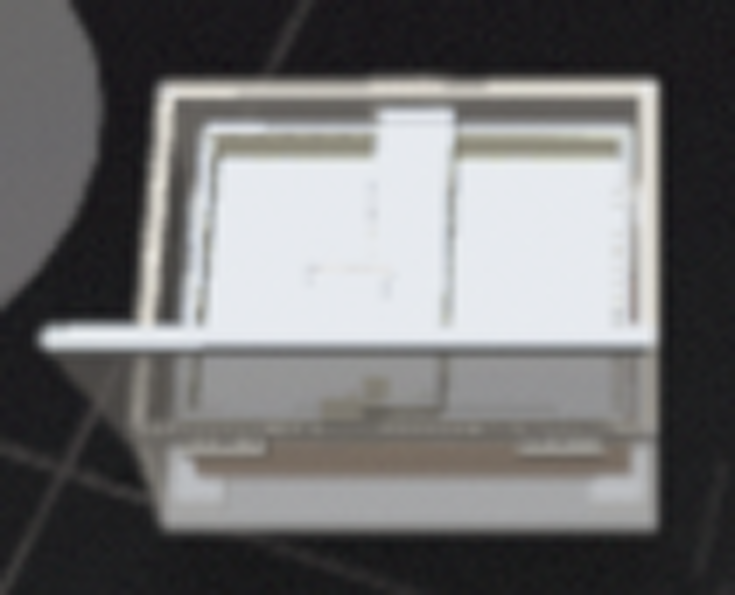

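```bash
python3 - <<'E'
from h import *
from scipy.optimize import least_squares as LS
T=lambda p:(np.array(p)+.5)/5-.5+[220,95]
S=lambda p:(np.array(p)+.5)/7-.5+[165,175]
def W(q,L):
    c,s=np.cos(q[2]),np.sin(q[2]);L=np.array(L,float)
    return np.c_[q[0]+c*L[:,0]-s*L[:,1],q[1]+s*L[:,0]+c*L[:,1],L[:,2]]
def fit(Lt,pt,Ls,ps,q0):
    r=lambda q,a=Lt,b=pt:0
    ft=lambda q:(proj("top",W(q,Lt))-T(pt)).ravel(); fs=lambda q:(proj("scene",W(q,Ls))-S(ps)).ravel()
    for f in(ft,fs,lambda q:np.r_[ft(q),fs(q)]):
        R=LS(f,q0);print(R.x[:2].round(4),np.degrees(R.x[2]).round(2),R.fun.round(1))
    return R.x
X,Y=.073,.093
print("box");q=fit([[X,Y,.085],[X,-Y,.085],[-X,-Y,.085]],[(98,305),(383,218),(468,432)],[[-X,-Y,.085],[-X,Y,.085]],[(158,80),(660,80)],[.55,-.02,.2])
X,Y=.062,.082
print("tray");w=fit([[X,Y,.068],[X,-Y,.068],[-X,-Y,.068],[-X,Y,.068]],[(122,335),(370,258),(435,430),(178,520)],[[-X,-Y,.068],[-X,Y,.068],[-X,-.014,.08],[-X,.014,.08]],[(203,125),(632,125),(378,108),(456,108)],q)
c,s=np.cos(q[2]),np.sin(q[2]);d=w[:2]-q[:2];print("tray in box",c*d[0]+s*d[1],-s*d[0]+c*d[1])
def fl(t):
    L=[[.073+-.16*np.cos(t[0]),y,.086+.16*np.sin(t[0])] for y in(.093,-.093)]
    return np.r_[(proj("top",W(q,L))-T([(65,152),(387,52)])).ravel(),(proj("scene",W(q,L))-S([(655,335),(42,332)])).ravel()]
R=LS(fl,[1.9]);print("lid",R.x,R.fun.round(1))
E
```

```text
box
[ 0.5589 -0.0426] 20.33 [-0.1  0.3  0.3 -0.6 -0.2  0.3]
[ 0.5563 -0.042 ] 20.54 [ 0.8  0.1 -0.8 -0. ]
[ 0.5578 -0.0423] 20.31 [-0.2  0.6  0.3 -0.3 -0.3  0.7  0.6  0.4 -1.   0.5]
tray
[ 0.5539 -0.0407] 20.1 [-0.8 -0.5 -0.3 -1.1  0.3  1.4  0.8  0.1]
[ 0.5538 -0.0399] 20.5 [ 0.2 -0.   0.1 -0.   0.1  0.  -0.4  0. ]
[ 0.5539 -0.0405] 20.14 [-0.9 -0.5 -0.3 -1.1  0.2  1.4  0.7  0.1  0.1 -0.2  0.1  0.1  0.1 -0.
 -0.5  0. ]
tray in box -0.0030147581504799204 0.0031233455137903974
lid [1.83521372] [-0.1  0.9  0.1  0.8 -1.2  0.5 -0.6  0.5]
```

```bash
cat >> h.py <<'E'
def go(t,yaw=None):
    from scipy.spatial.transform import Rotation as Ro
    o=env.get_obs(); R=Ro.from_euler("xyz",o["tool_rot"],degrees=True)
    p=np.array(o["tool_pos"])
    print("t",round(o["time_s"],2),"pos",p.round(4),"rot",np.round(o["tool_rot"],2),"F",np.round(o["force"],1),"w",round(o["grip_width"]*1e3,1))
    if yaw is not None:
        G=Ro.from_euler("xyz",[180,0,yaw],degrees=True); print("turn",(R.inv()*G).as_rotvec().round(3)); R=G
    print("shift mm",(R.inv().apply(np.array(t)-p)*1e3).round(1))
E
python3 -c "
from h import *
go([.554,-.0405,.2],20.2)"
```

```text
t 1.4 pos [ 0.1563 -0.631   0.2226] rot [180.     0.    13.91] F [-0.1  0.2  0.1] w 87.0
turn [ 0.    0.   -0.11]
shift mm [ 577.2 -416.8   22.6]
```

>>> send_rows --pt "87 0 0 0 0 0 -0.11" --pt "87 36 -26 0 0 0 0" --pt "87 36 -26 0 0 0 0" --pt "87 36 -26 0 0 0 0" --pt "87 36 -26 0 0 0 0" --pt "87 36 -26 0 0 0 0" --pt "87 36 -26 0 0 0 0" --pt "87 36 -26 0 0 0 0" --pt "87 36 -26 0 0 0 0" --pt "87 36 -26 0 0 0 0" --pt "87 36 -26 0 0 0 0" --pt "87 36 -26 0 0 0 0" --grip_force 25

```text
time_s: 2.6
tool_pos: [0.4298, -0.2242, 0.2229]
tool_rot: [179.9, -0.0, 20.2]
force: [0.6, -0.1, 0.5]
grip_width: 0.0872
```

>>> send_rows --pt "87 36 -26 0 0 0 0" --pt "87 36 -26 0 0 0 0" --pt "87 36 -26 0 0 0 0" --pt "87 36 -26 0 0 0 0" --pt "87 20 -14 10 0 0 0" --pt "87 17 -13 12 0 0 0" --pt "87 0 0 0 0 0 0" --pt "87 0 0 0 0 0 0" --pt "87 0 0 0 0 0 0"

```text
time_s: 3.5
tool_pos: [0.5534, -0.042, 0.201]
tool_rot: [179.9, 0.0, 20.1]
force: [0.5, 0.1, -0.1]
grip_width: 0.0869
```

```bash
python3 -c "
from h import *
go([.554,-.0405,.056],20.2)"
```

```text
t 3.5 pos [ 0.5534 -0.042   0.201 ] rot [1.7993e+02 1.0000e-02 2.0100e+01] F [ 0.5  0.1 -0.1] w 86.9
turn [ 0.001  0.    -0.002]
shift mm [  1.   -1.2 145. ]
```

Descend to the ridge and close.

>>> send_rows --pt "87 0 0 40 0 0 0" --pt "87 0 -1 40 0 0 0" --pt "87 0 0 35 0 0 0" --pt "87 0 0 15 0 0 0" --pt "87 0 0 14 0 0 0" --pt "87 0 0 0 0 0 0" --pt "87 0 0 0 0 0 0"

```text
time_s: 4.2
tool_pos: [0.5544, -0.0396, 0.0579]
tool_rot: [179.9, -0.1, 20.2]
force: [-0.9, 0.2, -0.1]
grip_width: 0.0866
```

>>> send_rows --pt "20 0 0 0 0 0 0" --pt "20 0 0 0 0 0 0" --pt "20 0 0 0 0 0 0" --pt "20 0 0 0 0 0 0" --pt "20 0 0 0 0 0 0" --pt "20 0 0 0 0 0 0" --pt "20 0 0 0 0 0 0" --pt "20 0 0 0 0 0 0"

```text
time_s: 5.0
tool_pos: [0.5533, -0.0394, 0.0565]
tool_rot: [180.0, 0.0, 20.2]
force: [0.1, -0.4, -0.5]
grip_width: 0.0311
```

>>> send_rows --pt "20 0 0 0 0 0 0" --pt "20 0 0 0 0 0 0" --pt "20 0 0 0 0 0 0" --pt "20 0 0 0 0 0 0" --pt "20 0 0 -5 0 0 0" --pt "20 0 0 -10 0 0 0" --pt "20 0 0 -10 0 0 0" --pt "20 0 0 0 0 0 0" --pt "20 0 0 0 0 0 0"

```text
time_s: 5.9
tool_pos: [0.5536, -0.0394, 0.0821]
tool_rot: [180.0, -0.0, 20.2]
force: [-0.7, 0.4, -0.7]
grip_width: 0.028
```

```bash
python3 -c "
from h import *
a=pic('scene');b=pic('top')
A=cv2.resize(a[150:265,150:290],None,fx=4,fy=4);B=cv2.resize(b[95:215,220:330],None,fx=3.8,fy=3.8)
B=cv2.copyMakeBorder(B,0,max(0,A.shape[0]-B.shape[0]),0,0,0)[:A.shape[0]]
cv2.imwrite('pics/e.png',np.hstack([A,B])[:,:,::-1][:, :980])
im=cv2.imread('pics/e.png');cv2.imwrite('pics/e.png',cv2.resize(im,None,fx=.8,fy=.8))
go([.55,-.309,.2],20.2)"
```

```text
t 6.0 pos [ 0.553  -0.0394  0.0814] rot [1.800e+02 2.000e-02 2.021e+01] F [ 0.  -0.5 -0.8] w 27.7
turn [0. 0. 0.]
shift mm [ -95.9  252.  -118.6]
```

View pics/e.png

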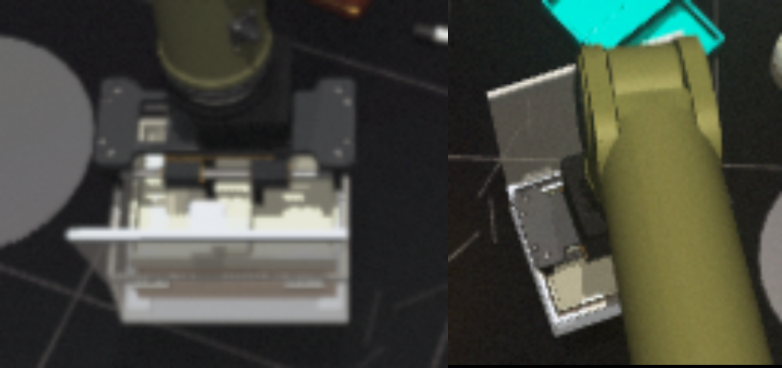

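>>> send_rows --pt "20 0 0 -20 0 0 0" --pt "20 0 0 -30 0 0 0" --pt "20 0 0 -30 0 0 0" --pt "20 0 0 -25 0 0 0" --pt "20 0 0 -10 0 0 0" --pt "20 -6 16 0 0 0 0" --pt "20 -12 32 0 0 0 0" --pt "20 -15 40 0 0 0 0" --pt "20 -15 40 0 0 0 0" --pt "20 -15 40 0 0 0 0" --pt "20 -15 38 0 0 0 0" --pt "20 -12 30 0 0 0 0"

```text
time_s: 7.2
tool_pos: [0.5489, -0.295, 0.1947]
tool_rot: [-179.9, 0.1, 20.1]
force: [0.5, -0.1, -0.9]
grip_width: 0.028
```

>>> send_rows --pt "20 -6 16 20 0 0 0" --pt "20 0 0 35 0 0 0" --pt "20 0 0 35 0 0 0" --pt "20 0 0 25 0 0 0" --pt "20 0 0 15 0 0 0" --pt "20 0 0 10 0 0 0" --pt "20 0 0 0 0 0 0" --pt "20 0 0 0 0 0 0"

```text
time_s: 8.0
tool_pos: [0.551, -0.3093, 0.0575]
tool_rot: [179.9, -0.1, 20.2]
force: [0.0, -0.3, -1.2]
grip_width: 0.0277
```

```bash
python3 -c "
from h import *
go([.55,-.309,.014],20.2)"
```

```text
t 8.0 pos [ 0.551  -0.3093  0.0575] rot [ 1.7993e+02 -6.0000e-02  2.0220e+01] F [ 0.  -0.3 -1.2] w 27.7
turn [ 0.001 -0.001  0.   ]
shift mm [-0.9 -0.6 43.5]
```

>>> send_rows --pt "20 0 0 15 0 0 0" --pt "20 0 0 12 0 0 0" --pt "20 0 0 8 0 0 0" --pt "20 0 0 4 0 0 0" --pt "20 0 0 2 0 0 0" --pt "20 0 0 0 0 0 0" --pt "20 0 0 1 0 0 0" --pt "20 0 0 0 0 0 0" --pt "20 0 0 1 0 0 0" --pt "20 0 0 0 0 0 0" --pt "20 0 0 0 0 0 0"

```text
time_s: 9.1
tool_pos: [0.5503, -0.309, 0.0136]
tool_rot: [180.0, -0.0, 20.2]
force: [-0.5, -0.3, -1.7]
grip_width: 0.0278
```

>>> send_rows --pt "20 0 0 1 0 0 0" --pt "20 0 0 0 0 0 0" --pt "20 0 0 0 0 0 0"

```text
time_s: 9.4
tool_pos: [0.5504, -0.3091, 0.0135]
tool_rot: [180.0, 0.0, 20.2]
force: [-2.7, 0.7, 5.4]
grip_width: 0.028
```

Contact (5 N up). Open and leave.

>>> send_rows --pt "45 0 0 0 0 0 0" --pt "60 0 0 0 0 0 0" --pt "60 0 0 0 0 0 0" --pt "60 0 0 0 0 0 0" --pt "60 0 0 0 0 0 0" --pt "87 0 0 -20 0 0 0" --pt "87 0 0 -40 0 0 0" --pt "87 0 0 -40 0 0 0" --pt "87 0 0 -40 0 0 0" --pt "87 0 0 -30 0 0 0" --pt "87 -20 0 -5 0 0 0" --pt "87 -35 0 0 0 0 0"

```text
time_s: 10.6
tool_pos: [0.5013, -0.3265, 0.1896]
tool_rot: [179.9, -0.2, 20.5]
force: [0.3, -1.1, -0.3]
grip_width: 0.087
```

>>> send_rows --pt "87 -45 0 0 0 0 0" --pt "87 -45 0 0 0 0 0" --pt "87 0 0 0 0 0 0" --pt "87 0 0 0 0 0 0"

```text
time_s: 11.0
tool_pos: [0.4133, -0.3599, 0.1878]
tool_rot: [180.0, 0.0, 20.0]
force: [-0.2, 0.8, 0.6]
grip_width: 0.0872
```

```bash
python3 - <<'E'
from h import *
a=pic('scene');b=pic('top')
A=cv2.resize(a[140:265,90:275],None,fx=4,fy=4);cv2.imwrite('pics/f.png',A[:,:,::-1])
cv2.imwrite('pics/ftop.png',b[:,:,::-1])
for n in('scene','top'):
  for r in env.regions_of(n,'white_tray_center')[:4]:
    m=np.argwhere(r['region']).mean(0)[::-1]; print(n,r['confidence'],m.round(),at_z(n,*m,.015).round(3))
go([.554,-.0405,.2],20.2)
E
```

```text
scene 0.86 [179. 308.] [ 0.811 -0.053  0.015]
scene 0.73 [184. 102.] [ 0.199 -0.334  0.015]
scene 0.58 [138. 192.] [ 0.552 -0.307  0.015]
scene 0.56 [396. 159.] [0.185 0.353 0.015]
top 0.94 [144. 290.] [0.182 0.349 0.015]
top 0.83 [279.  97.] [ 0.826 -0.051  0.015]
top 0.77 [357. 179.] [ 0.552 -0.309  0.015]
top 0.68 [357. 281.] [ 0.229 -0.304  0.015]
t 11.2 pos [ 0.4157 -0.358   0.1876] rot [-1.7999e+02 -4.0000e-02  2.0360e+01] F [-0.6 -0.4  0.7] w 87.0
turn [-0.    -0.001  0.003]
shift mm [ 239.5 -250.2  -12.4]
```

View pics/f.png

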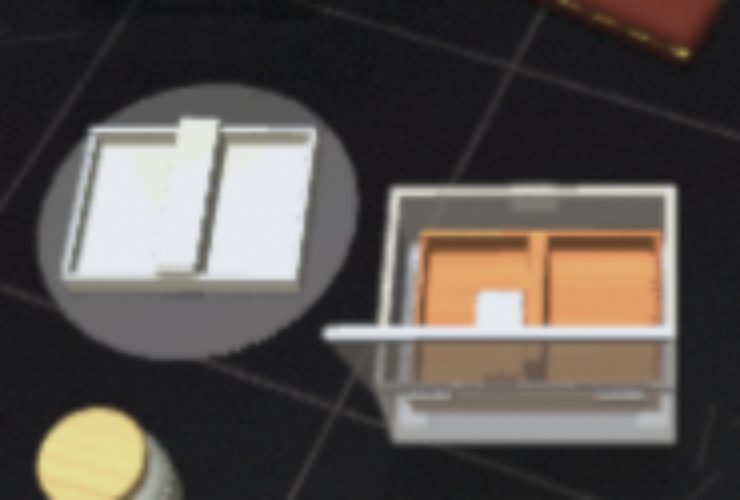

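White tray stands on the felt mat at (0.552,-0.308). The wooden tray is in the box with its fin free: front end at crop (538,233), front rim corners (418,232) and (662,234).

```bash
python3 - <<'E'
from h import *
S=lambda p:(np.array(p)+.5)/4-.5+[90,140]
q=np.radians(20.3);R=np.array([[np.cos(q),-np.sin(q)],[np.sin(q),np.cos(q)]])
for p,l,z in(((418,231),(-.062,-.082),.046),((662,231),(-.062,.082),.046),((538,233),(-.048,0),.07)):
    w=at_z("scene",*S(p),z)[:2]; print((w-R@l).round(4), "in box",(R.T@(w-R@l-[.5572,-.0423])).round(4))
E
```

```text
[ 0.557  -0.0406] in box [0.0004 0.0017]
[ 0.5559 -0.0392] in box [-0.0001  0.0034]
[ 0.5576 -0.0382] in box [0.0018 0.0037]
```

>>> send_rows --pt "87 15 -15 -6 0 0 0" --pt "87 30 -31 -6 0 0 0" --pt "87 33 -34 0 0 0 0" --pt "87 33 -34 0 0 0 0" --pt "87 33 -34 0 0 0 0" --pt "87 33 -34 0 0 0 0" --pt "87 33 -34 0 0 0 0" --pt "87 23 -24 0 0 0 0" --pt "87 10 -10 0 0 0 0" --pt "87 0 0 0 0 0 0" --pt "87 0 0 0 0 0 0"

```text
time_s: 12.3
tool_pos: [0.5559, -0.0404, 0.1993]
tool_rot: [-180.0, 0.0, 20.3]
force: [0.6, 0.2, -1.2]
grip_width: 0.0872
```

```bash
python3 -c "
from h import *
go([.557,-.0395,.036],20.3)"
```

```text
t 12.3 pos [ 0.5559 -0.0404  0.1993] rot [-1.7999e+02  4.0000e-02  2.0290e+01] F [ 0.6  0.2 -1.2] w 87.2
turn [-0.     0.001 -0.   ]
shift mm [  1.4  -0.5 163.3]
```

>>> send_rows --pt "87 1 0 40 0 0 0" --pt "87 0 0 40 0 0 0" --pt "87 0 0 35 0 0 0" --pt "87 0 0 25 0 0 0" --pt "87 0 0 15 0 0 0" --pt "87 0 0 8 0 0 0" --pt "87 0 0 0 0 0 0" --pt "5 0 0 0 0 0 0" --pt "5 0 0 0 0 0 0" --pt "5 0 0 0 0 0 0" --pt "5 0 0 0 0 0 0" --pt "5 0 0 0 0 0 0" --grip_force 35

```text
time_s: 13.5
tool_pos: [0.557, -0.0402, 0.0369]
tool_rot: [180.0, -0.0, 20.2]
force: [0.0, -0.2, -1.0]
grip_width: 0.0548
```

>>> send_rows --pt "5 0 0 0 0 0 0" --pt "5 0 0 0 0 0 0" --pt "5 0 0 0 0 0 0" --pt "5 0 0 0 0 0 0" --pt "5 0 0 0 0 0 0" --pt "5 0 0 0 0 0 0" --pt "5 0 0 0 0 0 0"

```text
time_s: 14.2
tool_pos: [0.5567, -0.0401, 0.0365]
tool_rot: [-180.0, 0.0, 20.2]
force: [0.4, 1.0, 0.1]
grip_width: 0.0117
```

>>> send_rows --pt "5 0 0 0 0 0 0" --pt "5 0 0 -5 0 0 0" --pt "5 0 0 -10 0 0 0" --pt "5 0 0 -15 0 0 0" --pt "5 0 0 0 0 0 0"

```text
time_s: 14.7
tool_pos: [0.5589, -0.0402, 0.0694]
tool_rot: [179.9, -0.2, 20.2]
force: [1.2, -0.1, -2.1]
grip_width: 0.0118
```

>>> send_rows --pt "5 0 0 -15 0 0 0" --pt "5 0 0 -25 0 0 0" --pt "5 0 0 -30 0 0 0" --pt "5 0 0 -30 0 0 0" --pt "5 0 0 -20 0 0 0" --pt "5 0 0 -10 0 0 0" --pt "5 0 0 0 0 0 0"

```text
time_s: 15.4
tool_pos: [0.5575, -0.0401, 0.1982]
tool_rot: [179.9, -0.1, 20.2]
force: [-0.2, 0.3, -2.4]
grip_width: 0.0116
```

```bash
python3 -c "
from h import *
go([.504,.319,.195],20.3)"
```

```text
t 15.4 pos [ 0.5575 -0.0401  0.1982] rot [ 1.799e+02 -1.300e-01  2.021e+01] F [-0.2  0.3 -2.4] w 11.6
turn [ 0.002 -0.002 -0.001]
shift mm [  74.4 -355.4    3.2]
```

>>> send_rows --pt "5 0 -15 0 0 0 0" --pt "5 0 -30 0 0 0 0" --pt "5 0 -40 0 0 0 0" --pt "5 0 -40 0 0 0 0" --pt "5 0 -40 0 0 0 0" --pt "5 0 -40 0 0 0 0" --pt "5 15 -40 0 0 0 0" --pt "5 20 -40 0 0 0 0" --pt "5 20 -35 0 0 0 0" --pt "5 15 -25 0 0 0 0" --pt "5 4 -10 0 0 0 0" --pt "5 0 0 0 0 0 0"

```text
time_s: 16.6
tool_pos: [0.5011, 0.3206, 0.1951]
tool_rot: [-179.9, 0.2, 20.5]
force: [-0.5, 0.1, -2.9]
grip_width: 0.0122
```

>>> send_rows --pt "5 0 0 20 0 0 0" --pt "5 0 0 35 0 0 0" --pt "5 0 0 35 0 0 0" --pt "5 0 0 25 0 0 0" --pt "5 0 0 15 0 0 0" --pt "5 0 0 0 0 0 0" --pt "5 0 0 0 0 0 0"

```text
time_s: 17.3
tool_pos: [0.5041, 0.3182, 0.0673]
tool_rot: [180.0, -0.0, 20.2]
force: [1.2, -0.3, -2.7]
grip_width: 0.0119
```

```bash
python3 -c "
from h import *
go([.504,.319,.0195],20.3)"
```

```text
t 17.3 pos [0.5041 0.3182 0.0673] rot [ 1.7999e+02 -4.0000e-02  2.0170e+01] F [ 1.2 -0.3 -2.7] w 11.9
turn [ 0.    -0.001 -0.002]
shift mm [ 0.2 -0.8 47.8]
```

>>> send_rows --pt "5 0 0 15 0 0 0" --pt "5 0 0 15 0 0 0" --pt "5 0 0 9 0 0 0" --pt "5 0 0 5 0 0 0" --pt "5 0 0 2 0 0 0" --pt "5 0 0 0 0 0 0" --pt "5 0 0 1 0 0 0" --pt "5 0 0 0 0 0 0" --pt "5 0 0 1 0 0 0" --pt "5 0 0 0 0 0 0" --pt "5 0 0 0 0 0 0"

```text
time_s: 18.4
tool_pos: [0.5039, 0.3187, 0.0195]
tool_rot: [180.0, -0.0, 20.2]
force: [-2.0, -2.2, 5.2]
grip_width: 0.0119
```

>>> send_rows --pt "30 0 0 0 0 0 0" --pt "40 0 0 0 0 0 0" --pt "40 0 0 0 0 0 0" --pt "40 0 0 0 0 0 0" --pt "40 0 0 -20 0 0 0" --pt "40 0 0 -40 0 0 0" --pt "40 0 0 -45 0 0 0" --pt "40 0 0 -45 0 0 0" --pt "0 0 0 -45 0 0 0" --pt "0 0 0 -45 0 0 0" --pt "0 0 0 -40 0 0 0" --pt "0 0 0 0 0 0 0" --grip_force 20

```text
time_s: 19.6
tool_pos: [0.5053, 0.3209, 0.3047]
tool_rot: [-179.9, -0.6, 20.2]
force: [-0.5, -0.7, -0.1]
grip_width: 0.0159
```

```bash
python3 - <<'E'
from h import *
a=pic('scene');b=pic('top')
A=cv2.resize(a[140:300,110:420],None,fx=2.5,fy=2.5);cv2.imwrite('pics/g.png',A[:,:,::-1])
for n in('scene','top'):
  for q in('white_tray_center','bike_key'):
   for r in env.regions_of(n,q)[:5]:
    m=np.argwhere(r['region']).mean(0)[::-1]; print(n,q,r['confidence'],m.round(),at_z(n,*m,.015).round(3))
H=np.array([.073,.086]);yaw=np.radians(20.3)
X=np.array([np.cos(yaw),np.sin(yaw)])
go(np.r_[np.array([.5572,-.0423])+.165*X,.30],20.3)
hx=.011;prev=np.array([.165,.205])
for t in [1.8,1.65,1.5,1.35,1.2,1.05,.9,.75,.6,.45,.3,.2,.1]:
    e=np.array([-np.cos(t),np.sin(t)]);n=np.array([np.sin(t),np.cos(t)])
    P=H+.135*e+.005*n+[hx*np.sin(t),0];print(t,P.round(3),((P-prev)*[1e3,-1e3]).round(0));prev=P
E
```

```text
scene white_tray_center 0.92 [183. 101.] [ 0.198 -0.337  0.015]
scene white_tray_center 0.76 [179. 308.] [ 0.812 -0.053  0.015]
scene white_tray_center 0.64 [380. 144.] [0.147 0.296 0.015]
scene white_tray_center 0.63 [216. 229.] [ 0.58  -0.053  0.015]
scene white_tray_center 0.58 [138. 192.] [ 0.551 -0.308  0.015]
scene bike_key 0.48 [138. 192.] [ 0.552 -0.307  0.015]
top white_tray_center 0.82 [278.  97.] [ 0.826 -0.049  0.015]
top white_tray_center 0.75 [144. 291.] [0.181 0.349 0.015]
top white_tray_center 0.73 [369. 292.] [ 0.194 -0.342  0.015]
top white_tray_center 0.56 [357. 179.] [ 0.552 -0.309  0.015]
top bike_key 0.51 [276. 175.] [ 0.557 -0.046  0.015]
t 19.9 pos [0.5031 0.3179 0.2968] rot [1.7997e+02 1.6000e-01 2.0210e+01] F [-0.3  0.6  0.4] w 1.2
turn [ 0.001  0.003 -0.002]
shift mm [ 90.8 356.6  -3.2]
1.8 [0.119 0.216] [-46. -11.]
1.65 [0.1  0.22] [-20.  -4.]
1.5 [0.079 0.221] [-20.  -1.]
1.35 [0.059 0.219] [-20.   2.]
1.2 [0.039 0.214] [-20.   5.]
1.05 [0.02  0.206] [-19.   8.]
0.9 [0.002 0.195] [-18.  11.]
0.75 [-0.015  0.182] [-16.  13.]
0.6 [-0.029  0.166] [-15.  15.]
0.45 [-0.042  0.149] [-12.  17.]
0.3 [-0.051  0.131] [-10.  19.]
0.2 [-0.056  0.118] [-5. 13.]
0.1 [-0.06   0.104] [-4. 13.]
```

View pics/g.png

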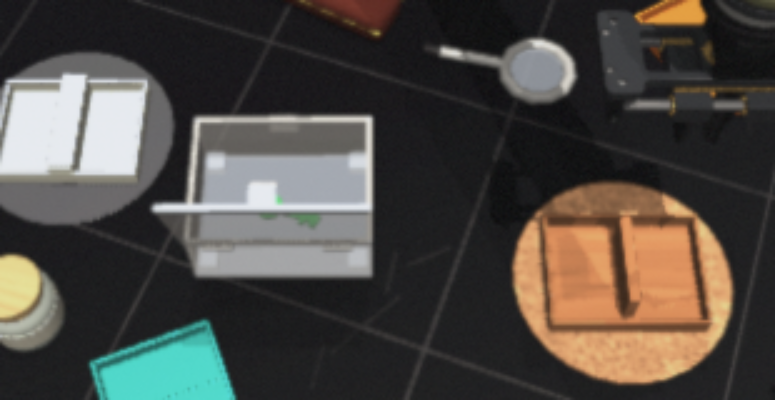

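Both trays are on their mats (wooden centred at crop (625,270)), and the green key is in the box at (295,212). Next, I go behind the lid.

>>> send_rows --pt "0 4 16 0 0 0 0" --pt "0 9 34 0 0 0 0" --pt "0 10 40 0 0 0 0" --pt "0 10 40 0 0 0 0" --pt "0 10 40 0 0 0 0" --pt "0 10 40 0 0 0 0" --pt "0 10 40 0 0 0 0" --pt "0 10 40 0 0 0 0" --pt "0 9 35 0 0 0 0" --pt "0 6 22 0 0 0 0" --pt "0 3 10 0 0 0 0" --pt "0 0 0 0 0 0 0"

```text
time_s: 21.1
tool_pos: [0.7127, 0.0124, 0.2971]
tool_rot: [-180.0, 0.1, 20.0]
force: [-0.0, -0.3, -1.3]
grip_width: 0.0005
```

>>> send_rows --pt "0 0 0 20 0 0 0" --pt "0 0 0 35 0 0 0" --pt "0 0 0 25 0 0 0" --pt "0 0 0 10 0 0 0" --pt "0 0 0 0 0 0 0" --pt "0 0 0 0 0 0 0"

```text
time_s: 21.7
tool_pos: [0.7126, 0.0159, 0.2101]
tool_rot: [180.0, -0.1, 20.3]
force: [-0.0, 0.5, 0.6]
grip_width: 0.0004
```

```bash
python3 -c "
from h import *
a=pic('scene');cv2.imwrite('pics/hh.png',cv2.resize(a[150:270,150:300],None,fx=4,fy=4)[:,:,::-1])
y=np.radians(20.3)
go([.5572+.119*np.cos(y),-.0423+.119*np.sin(y),.216],20.3)"
```

```text
t 21.75 pos [0.713  0.0158 0.2106] rot [ 1.7997e+02 -1.5000e-01  2.0250e+01] F [-0.5 -0.1 -0.2] w 0.4
turn [ 0.001 -0.003 -0.001]
shift mm [-47.2   0.5  -5.4]
```

View pics/hh.png

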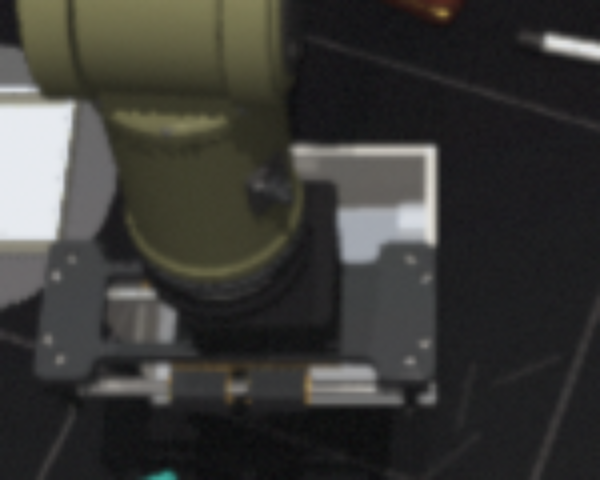

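Fingers are behind the lid (pads at crop (240,385), with the steel strip behind them). Sweep it over.

>>> send_rows --pt "0 -15 0 -2 0 0 0" --pt "0 -16 0 -3 0 0 0" --pt "0 -16 0 0 0 0 0" --pt "0 -20 0 -4 0 0 0" --pt "0 -20 0 -1 0 0 0" --pt "0 -20 0 2 0 0 0" --pt "0 0 0 0 0 0 0"

```text
time_s: 22.45
tool_pos: [0.6113, -0.0229, 0.2185]
tool_rot: [179.8, -0.1, 20.1]
force: [-0.5, -0.4, 0.4]
grip_width: 0.0006
```

>>> send_rows --pt "0 -20 0 5 0 0 0" --pt "0 -19 0 8 0 0 0" --pt "0 -18 0 11 0 0 0" --pt "0 -16 0 13 0 0 0" --pt "0 -15 0 15 0 0 0" --pt "0 0 0 0 0 0 0"

```text
time_s: 23.05
tool_pos: [0.5281, -0.0528, 0.164]
tool_rot: [180.0, 0.1, 20.2]
force: [-1.0, -0.5, -0.6]
grip_width: 0.0003
```

```bash
python3 -c "
from h import *
a=pic('scene');cv2.imwrite('pics/i.png',cv2.resize(a[120:270,150:300],None,fx=4,fy=4)[:,:,::-1])
y=np.radians(20.3)
go([.5572-.029*np.cos(y),-.0423-.029*np.sin(y),.166],20.3)"
```

```text
t 23.1 pos [ 0.5296 -0.0524  0.1651] rot [ 1.7995e+02 -1.0000e-02  2.0200e+01] F [-0.4 -0.5  0.3] w 0.6
turn [ 0.001 -0.    -0.002]
shift mm [ 0.3  0.1 -0.9]
```

View pics/i.png

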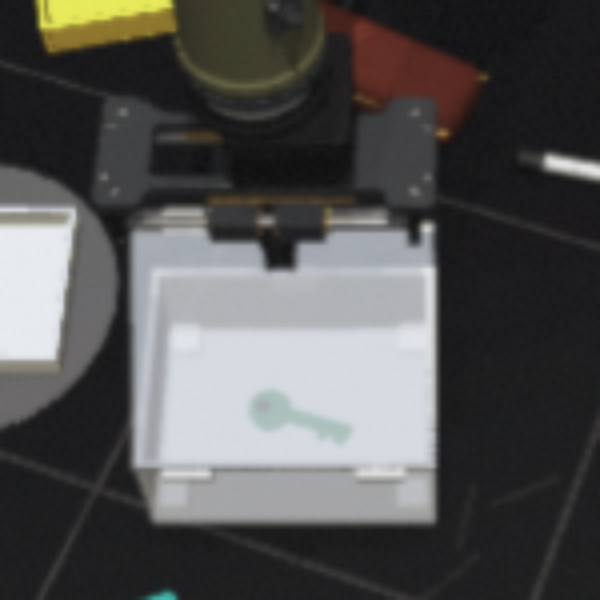

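The lid is following, about 0.6 rad open, strip at crop y≈218. The key is visible at (300,415) through the lid. Continue down.

>>> send_rows --pt "0 -14 0 17 0 0 0" --pt "0 -12 0 19 0 0 0" --pt "0 -8 0 13 0 0 0" --pt "0 -6 0 10 0 0 0" --pt "0 0 0 0 0 0 0" --pt "0 0 0 0 0 0 0"

```text
time_s: 23.7
tool_pos: [0.4926, -0.0659, 0.1061]
tool_rot: [180.0, -0.1, 20.2]
force: [1.7, -0.6, 0.2]
grip_width: 0.0007
```

```bash
python3 -c "
from h import *
y=np.radians(20.3)
go([.5572-.072*np.cos(y),-.0423-.072*np.sin(y),.091],20.3)"
```

```text
t 23.7 pos [ 0.4926 -0.0659  0.1061] rot [ 1.7999e+02 -6.0000e-02  2.0240e+01] F [ 1.7 -0.6  0.2] w 0.7
turn [ 0.    -0.001 -0.001]
shift mm [-3.2  0.2 15.1]
```

Press down in small steps.

>>> send_rows --pt "0 -3 0 5 0 0 0" --pt "0 0 0 3 0 0 0" --pt "0 0 0 2 0 0 0" --pt "0 0 0 2 0 0 0" --pt "0 0 0 2 0 0 0" --pt "0 0 0 0 0 0 0"

```text
time_s: 24.3
tool_pos: [0.4887, -0.0673, 0.0914]
tool_rot: [-180.0, 0.0, 20.2]
force: [-1.7, 0.2, 2.1]
grip_width: 0.0006
```

>>> send_rows --pt "0 0 0 1 0 0 0" --pt "0 0 0 1 0 0 0" --pt "0 0 0 1 0 0 0" --pt "0 0 0 0 0 0 0" --pt "0 0 0 0 0 0 0"

```text
time_s: 24.8
tool_pos: [0.4888, -0.0673, 0.0909]
tool_rot: [179.9, 0.1, 20.2]
force: [-9.0, 0.7, 21.5]
grip_width: 0.0005
```

Hard stop at z=0.091 with 21 N: shut. Back off and verify.

>>> send_rows --pt "0 0 0 -10 0 0 0" --pt "0 0 0 -30 0 0 0" --pt "0 0 0 -40 0 0 0" --pt "0 0 0 -40 0 0 0" --pt "0 0 30 -10 0 0 0" --pt "0 0 45 0 0 0 0" --pt "0 0 45 0 0 0 0" --pt "0 0 45 0 0 0 0" --pt "0 0 45 0 0 0 0" --pt "0 0 40 0 0 0 0" --pt "0 0 20 0 0 0 0" --pt "0 0 0 0 0 0 0"

```text
time_s: 26.0
tool_pos: [0.5816, -0.3249, 0.2168]
tool_rot: [-180.0, 0.1, 19.9]
force: [0.0, -0.0, -0.4]
grip_width: 0.0006
```

```bash
python3 - <<'E'
from h import *
a=pic('scene','pics/jfull.png');cv2.imwrite('pics/j.png',cv2.resize(a[150:310,90:420],None,fx=2.4,fy=2.4)[:,:,::-1])
y=np.radians(20.3);R=np.array([[np.cos(y),-np.sin(y)],[np.sin(y),np.cos(y)]])
for t in(0,.065):
  L=[[.073-.16*np.cos(t),s,.091+.16*np.sin(t)] for s in(.093,-.093)]
  W=np.array([np.r_[R@l[:2]+[.5572,-.0423],l[2]] for l in L]);print(t,((proj('scene',W)-[90,150])*2.4).round(1))
for q in("owl","candle_jar"):
  for n in("scene","top"):
    r=env.regions_of(n,q)
    if r: print(n,q,r[0]["rect"])
go([.5,-.3,.2])
E
```

```text
0 [[403.   73.6]
 [235.2  73.3]]
0.065 [[403.   68.8]
 [233.8  68.5]]
scene owl [285.3, 311.4, 316.5, 347.5]
top owl [177.9, 91.6, 201.9, 125.0]
scene candle_jar [102.1, 243.0, 139.2, 279.1]
top candle_jar [326.9, 100.4, 352.1, 127.5]
t 26.25 pos [ 0.5824 -0.3187  0.2189] rot [-1.800e+02 -1.000e-02  2.036e+01] F [-0.7  0.4 -0.1] w 0.5
shift mm [-70.8 -46.2  18.9]
```

View pics/j.png

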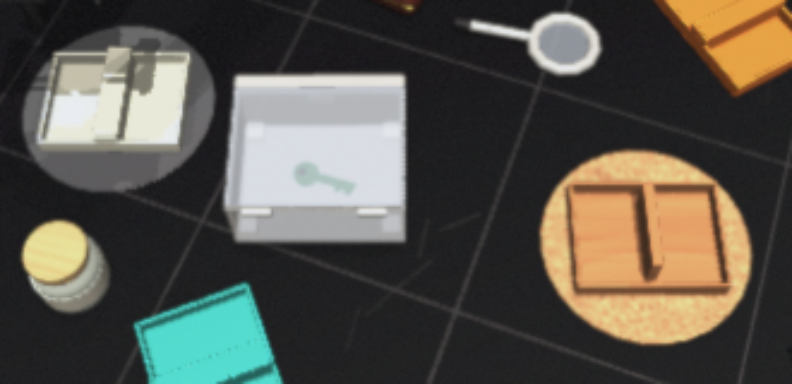

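The lid edge is at crop y≈74, matching 0 rad (ajar would be 69). Both trays sit on their mats, the key lies in the box at (325,178), and the arm is clear.

```bash
python3 -c "
from h import *
print(env.sign_off())"
```

```text
the job is handed in; nothing more can be done
None
```

The job is done and handed in at about 26 s of the 72 s allowed; no verdict was reported.

- **White tray:** it went onto the grey felt mat first, while the wooden tray was still in the box. It measured within about 3 mm of the mat's centre and was set down at about 5 N.
- **Wooden tray:** it went onto the cork mat second, also set down at about 5 N. The arm let go of it within about 1 mm of the mat's measured centre. I only checked it by eye in the pictures after that.
- **Lid:** I swung it over and pressed its front edge down until it met a hard stop at z = 0.091 m with 21 N. After the arm backed off, the edge lay where 0 rad predicts, about 5 pixels (in the enlarged picture) from the 0.065 rad ajar position.
- **Key:** the green key lies on the box floor near the middle, seen through the shut lid. I did not measure its distance from the centre.
- **Owl and candle jar:** in the scene view their outlines were within 1 to 4 pixels of where they started, and the arm never went near them.

No check failed. The only disagreement was that the network mislabelled the box as the candle jar in the first top view; I used the scene view for the jar instead.

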